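Set the filter slide to its third click and work the shutter

TASK

Set the light filter by feel, with the fingertips only: push the slide's lever back to its home stop (at the long index line), then push it out again and stop in the third click from home, without running past it. Once it stands in the third click, and not before, press the shutter button on the housing's ledge fully down and let it come up again. Only push: do not pinch the lever or grip anything, and leave the small things round the unit where they are.

Things in the scene. Friction and masses are not known exactly. Their poses are not given: they have to be found in the camera images.
- filter_unit: Grey housing screwed to the desk, 66 (x) by 220 (y) by 46 mm high on a 94 x 236 x 6 mm base plate; origin under its centre on the desk, z up. The lever stands in a slot along y in the middle of its flat, otherwise bare top; white index lines on the slot's -x side mark the detents, the long one at the -y end is home. Lens barrel on the +x side; ledge with shutter button on the -x side.
- filter_slide (a joint): Slide travel, m, along housing +y; lever centre at housing x = 0, y = -0.040 + travel. 0 home stop, end stop 0.080. Detents every 0.016: home 0, clicks at 0.016, 0.032, 0.048 (third), 0.064, 0.080. Leaving one takes 5 to 8 N; 0.008 on, the lever snaps ahead of the finger into the next and the push drops to almost nothing: a click.
- lever_top (a point): Centre of the top of the lever, 79 mm above the desk. The lever is a black upright tab, 28 mm wide (housing x), 14 mm thick (housing y), from 50 to 79 mm above the desk, in two 7 mm half shells. Push its flat -y face to move it out, its +y face to move it home; force from the fingers on both halves at once counts as pinching.
- shutter (a joint): Press of the shutter button in m: 0 up, 0.006 fully down; springs back; fully down takes 5 N.
- shutter_top (a point): Centre of the top of the round shutter button (24 mm across, pressed straight down).
- spare_eyepiece: black eyepiece 35 mm across, 45 mm tall, standing on the desk; loose bystander, origin at the centre of its underside
- objective_can: small black canister with clear cap, 38 mm across, 56 mm tall, standing on the desk; loose bystander, origin at the centre of its underside
- mount_04: round specimen mount, 30 mm across, 16 mm tall; loose bystander, origin at the centre of its underside
- mount_05: round specimen mount, 30 mm across, 14 mm tall; loose bystander, origin at the centre of its underside
- tweezers: tweezers 128 mm long, lying on the desk; loose bystander, origin at the centre of its underside

How it is judged:
By the outcome, as a careful person would: the job done as asked, in the order asked, and still so for the second after the job is handed in, with the robot touching nothing.
It also fails if it takes over 56 s, if anything falls off the work surface, if the arm or the gripper's body presses on something with over 40 N, if the wrist force passes 120 N, or if a joint passes its speed limit or range.

ROBOT

A 6-joint arm with a two-finger parallel gripper is mounted at the origin on a cart in front of the work surface, level with it; the furniture and walls round the work are solid. World frame = base frame: x ahead of the robot, y to its left, z up, the work surface at z = 0. Lengths are in m, angles in rad, forces in N, time in s.
With the tool pointing down it reaches from about 0.35 to 0.775 m from the base axis. Payload 7.3 kg.
Tool frame: the origin (TCP) lies at the very end of the fingers, on their centre line; the grasp point (between the pads) lies 19 mm behind it; z points along the fingers, y is the line along which they close (so a half turn about z gives the same grasp; the last joint's range is limited). The gripper opens to 92 mm and grips with 3 to 60 N. Pads are 19 mm wide; open, the fingers measure 130 mm over their backs; the gripper's body (75 mm by 190 mm) begins 47 mm behind the grasp point.
Start: joints at [-1.263, 0.342, 1.524, -0, 1.275, -0.146], TCP at [0.23, -0.472, 0.227] pointing down, gripper open.
Joint ranges: [-2.53, 2.53], [-0.77, 2.02], [0.04, 2.7], [-1, 4.14], [0.28, 2.66], [-3.11, 3.11]. Speed limits (rad/s): [2.57, 2.57, 3.14, 3.14, 3.14, 3.14].

INTERFACE

Orientations are given as [roll, pitch, yaw] about the fixed x, y, z axes, in that order (R = Rz(yaw) Ry(pitch) Rx(roll)).
In Python, from cell import robot, read_camera, get_calibration gives the robot as it stands. The module is installed in compiled form; this text tells all that it offers.
- The arm moves only by the tool send_rows, never from a script. Its argument "plan" is a list of rows, each a list of 2 entries, a list of its own where there are three numbers: the shift along the tool's x, y, z as a fraction of full scale, then the turn, a rotation vector about the tool's x, y, z as a fraction of full scale. A call has exactly 10 rows; each row shifts and turns the commanded pose from where the row before left it, along the tool's axes as they then stand; what a row does not reach is not made up. Full scale, the value 1, is 0.025 m for a shift and 90 degrees for a turn. A row lasts 1/8 s, in which the tool goes at most 62.5 mm and 10.7 degrees, less where a joint would pass 70% of its speed; a pose out of reach is approached as far as the arm can. A call with a number of a shift or a turn outside -1 to 1 is refused whole. A call with a gripper value outside its range is refused whole. "gripper" is the opening, from -1 (shut) to 1 (fully open), so that 0 is half open, set as the call begins (left out, the last holds). The fingers move at their own pace and stop on an object; "force" is the grip in N (left out, the last holds). Time passes only in rows, so rows that do not move let the fingers close, or fill a call up. It gives the time, the measured TCP pose, the force, the opening and the grip force at its end, in the units of the state.
- robot.observe(): the state, without advancing time (a new reading comes with each control period).
- read_camera(name): name is "scene" or "top"; returns (picture, depth): 384x512x3 uint8, blue, green, red; 384x512 float32, m along the optical axis (not along the pixel's ray), 0 where there is no reading.
- get_calibration(name): a dict with "intrinsics" (3x3 intrinsics, pixels), "rvec" (rotation vector, rad) and "tvec" (3), from world to camera coordinates, as OpenCV has them. Camera axes: x right, y down, z forward; pixel columns grow to the right and rows downward; lengths in m; the calibration is good to about 2 mm. A picture is of the moment at which its call begins. get_calibration takes no time and is no camera call.
- robot.hand_in(): hands the job in; it is judged then, once.
The state is a dict: "time": time; "qpos": joint angles; "qvel": joint speeds; "joint_efforts": joint torques, N m; "tool_pos": TCP position; "tool_rot": TCP orientation; "contact_force": force on the tool from outside, world axes, zero at the start; "torque": the same for the moment, N m; "opening": finger opening in m; "grip_force": force on a finger pad.
Only numpy, scipy, OpenCV 4.12 (cv2) and the standard library are available. Lean on these libraries where they do the work, as an engineer would, in place of code of your own. Each camera call takes 0.05 s, during which the arm holds its last target. There are 200 camera calls.

## Working session

There is one attempt and no reset: what is moved stays moved. The work goes in short steps, Python scripts to look and compute and a tool call to move; the robot and the scene stay as the last step left them, time stands still between calls to the robot, and variables do not carry over. Pictures are saved under pics/ and viewed, at most 10 in all, crops included, and the job is handed in when it is done.

Besides the shell and the picture viewer there is one more tool, called as a command line: name --argument value ..., lists and objects as JSON in quotes. send_rows: Moves the arm, as the interface text tells. Shift numbers are shares of 0.025 m and turn numbers shares of 90 degrees, none past 1 either way. Its arguments: {"type":"object","properties":{"plan":{"type":"array"},"gripper":{"type":"number"},"force":{"type":"number"}},"required":["plan"]}

```bash
mkdir -p pics; cat > h.py <<'E'
import numpy as np, cv2
from cell import robot, read_camera, get_calibration
def cal(n):
    c=get_calibration(n); return np.array(c["intrinsics"]),cv2.Rodrigues(np.array(c["rvec"],float))[0],np.array(c["tvec"],float).ravel()
def onplane(n,u,v,z):
    K,R,t=cal(n); d=R.T@np.linalg.solve(K,[u,v,1.]); o=-R.T@t; return o+d*(z-o[2])/d[2]
def cloud(n,depth):
    K,R,t=cal(n); v,u=np.indices(depth.shape); p=np.stack([u,v,np.ones_like(u)],-1)@np.linalg.inv(K).T*depth[...,None]; return (p-t)@R
E
python3 - <<'E'
from h import *
for n in("top","scene"):
    p,d=read_camera(n); cv2.imwrite(f"pics/{n}0.png",p); np.save(n+"0.npy",d); K,R,t=cal(n); print(n,-R.T@t,R[2],K[0,0])
s=robot.observe(); print(s)
E
```

```text
top [0.35966853 0.03488727 0.92655542] [ 0.19147271 -0.02415113 -0.98120076] 482.39566463577523
scene [0.31014263 0.53009732 0.75308105] [ 0.24358418 -0.5928852  -0.7675636 ] 439.55959627903127
{'time': 0.1, 'qpos': array([-1.26301541e+00,  3.42638773e-01,  1.52489621e+00,  2.89264183e-06,
        1.27541752e+00, -1.46013486e-01]), 'qvel': array([-0.00115147, -0.0014408 , -0.00242991,  0.00015489,  0.00122093,
       -0.00106659]), 'joint_efforts': array([ 1.89592778e-03, -4.32002127e+01, -2.44694889e+01,  7.19281775e-02,
        5.26705314e-02, -5.71122609e-05]), 'tool_pos': array([ 0.23005412, -0.47151389,  0.2261307 ]), 'tool_rot': array([-3.14024769e+00, -2.00586881e-04,  4.53793420e-01]), 'contact_force': array([0.63564192, 0.22167495, 0.09757848]), 'torque': array([ 0.00174702,  0.01594108, -0.02681978]), 'grip_force': 0.0, 'opening': 0.09184080217035713}
```

View pics/top0.png

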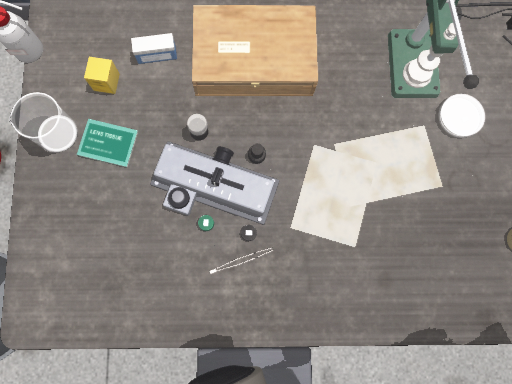

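View pics/scene0.png

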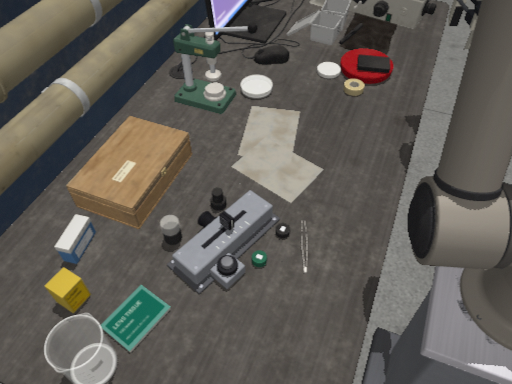

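```bash
python3 - <<'E'
from h import *
p=cv2.imread("pics/top0.png"); c=p[135:255,140:290]; cv2.imwrite("pics/crop.png",cv2.resize(c,None,fx=5,fy=5,interpolation=cv2.INTER_CUBIC))
P=cloud("top",np.load("top0.npy")); Z=P[...,2]
roi=np.zeros(Z.shape,bool); roi[135:255,140:290]=1
m=((abs(Z-.046)<.006)&roi).astype(np.uint8); m=cv2.morphologyEx(m,cv2.MORPH_OPEN,np.ones((3,3)))
n,l,st,_=cv2.connectedComponentsWithStats(m); i=1+st[1:,4].argmax(); q=P[l==i]
print(len(q),np.median(q[:,2]),cv2.minAreaRect((q[:,:2]*1000).astype(np.float32)))
for a,b in((.06,.09),):
    k=(Z>a)&(Z<b)&roi; 
    n,l,st,ce=cv2.connectedComponentsWithStats(k.astype(np.uint8))
    for i in range(1,n):
        if st[i,4]>5: print(st[i],ce[i],P[l==i].mean(0),P[l==i].max(0))
for u,v in((178,197),(206,223),(248,233),(257,153),(197,125)): print(u,v,P[v,u])
E
```

```text
3886 0.045662414234312554 ((562.0756225585938, 87.43753051757812), (219.90933227539062, 72.8139419555664), 70.17414093017578)
[211 167  12  18 151] [216.64238411 175.80794702] [0.55474937 0.08047522 0.076454  ] [0.57113623 0.09122298 0.08182112]
178 197 [0.52182659 0.15327868 0.04517928]
206 223 [0.47651787 0.10291993 0.0193226 ]
248 233 [0.45821313 0.0235915  0.01019123]
257 153 [0.60630693 0.00622672 0.04423532]
197 125 [0.65801289 0.11937354 0.05511317]
```

View pics/crop.png

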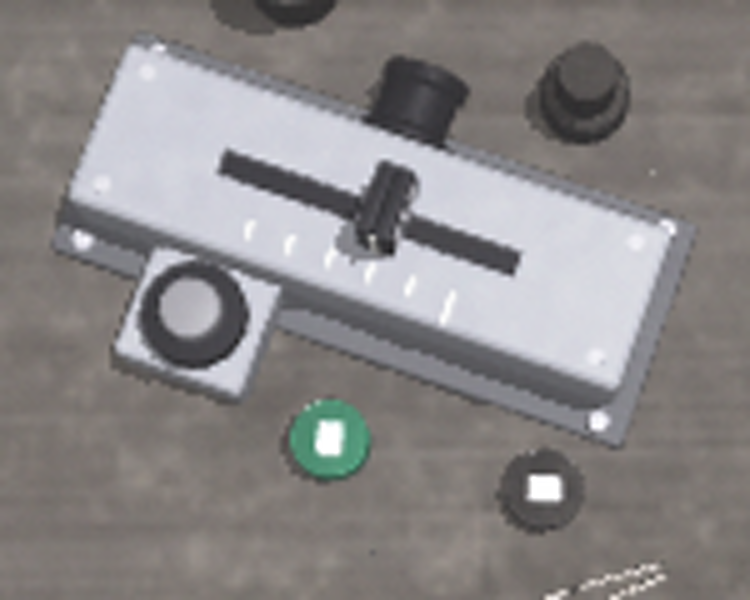

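```bash
python3 - <<'E'
from h import *
f=lambda x,y,z:onplane("top",140+(x+.5)/5-.5,135+(y+.5)/5-.5,z)
C=np.array([f(*c,.046)[:2] for c in((145,40),(670,228),(612,388),(72,200))]); print(C.round(4),C.mean(0))
print([np.linalg.norm(C[i]-C[i-1]).round(4) for i in range(4)])
ey=(C[0]+C[3]-C[1]-C[2]); yaw=np.arctan2(-ey[0],ey[1]); print("yaw",yaw,np.degrees(yaw))
c=C.mean(0); R=np.array([[np.cos(yaw),-np.sin(yaw)],[np.sin(yaw),np.cos(yaw)]])
H=lambda w:R.T@(np.array(w)[:2]-c)
for q in((250,230),(290,244),(330,258),(370,272),(410,286),(448,308)): print("line",H(f(*q,.046)).round(4))
print("slot",H(f(222,160,.046)),H(f(517,265,.046)))
P=cloud("top",np.load("top0.npy")); 
D=np.load("top0.npy"); sel=(P[...,2]>.06)&(P[...,2]<.09); sel[:135]=0;sel[255:]=0;sel[:,:140]=0;sel[:,290:]=0
q=P[sel]; h=(q[:,:2]-c)@R; k=q[:,2]>.075; print("lever",h[k].min(0),h[k].max(0),h[k].mean(0),np.percentile(q[:,2],95)) 
print("lever px",H(f(388,207,.079)))
p=P[180:225,160:205].reshape(-1,3); hh=(p[:,:2]-c)@R
i=np.hypot(*(hh-H(f(188,305,.045))).T)<.008; print("btn",H(f(188,305,.045)),f(188,305,.045),np.median(p[i,2]))
for nm,q,z in(("green",(330,440),.016),("blk",(545,490),.014),("eye",(588,75),.045)): print(nm,H(f(*q,z)))
g=(hh[:,0]>-.075)&(hh[:,0]<-.035); print("ledge z",np.percentile(p[g,2],[5,20,40,60,80,95]))
print("can",H(onplane("top",197,120,.056)))
E
```

```text
[[ 0.6263  0.1733]
 [ 0.5531 -0.0243]
 [ 0.4927 -0.002 ]
 [ 0.5643  0.1987]] [0.55908845 0.0864121 ]
[np.float64(0.067), np.float64(0.2107), np.float64(0.0644), np.float64(0.2131)]
yaw -0.34839304422900197 -19.961451046036434
line [-0.0217  0.041 ]
line [-0.0216  0.0251]
line [-0.0216  0.0092]
line [-0.0215 -0.0066]
line [-0.0215 -0.0224]
line [-0.0245 -0.0385]
slot [-0.00020234  0.06044151] [-0.000499   -0.05707904]
lever [-0.01465556 -0.0139499 ] [0.01352455 0.00102046] [-0.00103922 -0.00645672] 0.0806104562896231
lever px [-0.00254647 -0.00844731]
btn [-0.05587028  0.05250902] [0.52450065 0.15483994 0.045     ] 0.047581384321242724
green [-0.08246978 -0.01131109]
blk [-0.07267077 -0.09439487]
eye [ 0.07796317 -0.05743062]
ledge z [-0.00147744  0.00109456  0.01006385  0.02690569  0.03811283  0.04773315]
can [0.09071485 0.06808655]
```

send_rows --plan '[[[0,0,0],[0,0,-0.0978]],[[0,0,0],[0,0,-0.0978]],[[0,0,0],[0,0,-0.0978]],[[0,0,0],[0,0,-0.0978]],[[0,0,0],[0,0,-0.0978]],[[1,0.177,0],[0,0,0]],[[1,0.177,0],[0,0,0]],[[1,0.177,0],[0,0,0]],[[1,0.177,0],[0,0,0]],[[1,0.177,0],[0,0,0]]]' --gripper -1 --force 10

```text
time: 1.35
tool_pos: [0.2944, -0.3597, 0.2266]
tool_rot: [-3.141, -0.001, 1.219]
contact_force: [-0.2, -0.4, -0.2]
opening: 0.0013
grip_force: 0.0
```

```bash
python3 - <<'E'
from h import *
P=cloud("top",np.load("top0.npy")); c=np.array([.5595,.0876]);y=-.3484;R=np.array([[np.cos(y),-np.sin(y)],[np.sin(y),np.cos(y)]])
np.set_printoptions(linewidth=200)
print((P[185:222:2,163:198:2,2]*1000).round().astype(int))
h=(P[...,:2]-c)@R; r=np.hypot(h[...,0]+.056,h[...,1]-.0512)
for a in range(0,24,2):
    k=(r>a/1e3)&(r<(a+2)/1e3)&(h[...,0]<-.036); print(a,k.sum(),np.percentile(P[k][:,2],[10,50,90]).round(4) if k.any() else '')
S=cloud("scene",np.load("scene0.npy")); h=(S[...,:2]-c)@R; r=np.hypot(h[...,0]+.056,h[...,1]-.0512)
for a in range(0,24,2):
    k=(r>a/1e3)&(r<(a+2)/1e3)&(h[...,0]<-.036); print(a,k.sum(),np.percentile(S[k][:,2],[10,50,90]).round(4) if k.any() else '')
E
```

```text
[[  4   8   8   7  26  25  29  23  26  37  42  46  46  48  45  46  47  48]
 [  2   8   8  25  27  25  25  34  38  38 927  32  38  45  46  48  45  48]
 [  2   6   4  27  24  36  35  38  39  38  35  36  26  20  31  41  43  46]
 [  0  -1  -5  25  36  37  49  46  46  45  38  39  27  25  24  24  27  33]
 [  0   0  26  36  36  44  44  47  50  48  43  38  35  26  24  27  25   6]
 [ -1   1  26  38  40  48  48  47  46  48  45  40  37  26  24  25  23   7]
 [  1  22  26  38  38  47  49  45  46  47  45  36  38  35  25  26  11   5]
 [  0  30  24  40  36  45  50  47  46  48  46  38  38  22 927  25   7   6]
 [  3  28  25  36  37  39  47  46  47  46  35  39  37 927  26  15   0   4]
 [ 23  24  26  26  37  39  36  36  38  37  39  38  33  26  24   8   1  -1]
 [ 24  22  25  30  37  37  37  37  38  38  34  34  25  25  22  -2  -3   2]
 [ -1   8  19  22  24  23  35  37  35  36  30  28  25  23  14  -1  -1   0]
 [ -1  -1   0   1  11  23  28  29  21  23  27  24  28  22   7  -5   0  -3]
 [  2  -2  -2   0   0   3   1  11  23  24  25  27  28  18   0   0  -1   3]
 [ -1  -2  -1   2  -2  -1  -1   1  -3  -3  12  23 
[... 308 characters left out ...]
  1   0   1  -3]]
0 4 [0.0457 0.0461 0.0483]
2 11 [0.0452 0.0476 0.0495]
4 17 [0.0457 0.0476 0.0494]
6 28 [0.0459 0.0475 0.05  ]
8 30 [0.0447 0.0477 0.0495]
10 29 [0.044  0.0467 0.0491]
12 53 [0.0362 0.0384 0.0451]
14 52 [0.0357 0.0376 0.0396]
16 60 [0.036  0.0375 0.0391]
18 58 [0.0343 0.0372 0.0387]
20 68 [0.0244 0.0265 0.0363]
22 79 [0.0231 0.0256 0.028 ]
0 4 [0.0467 0.0486 0.0493]
2 9 [0.0472 0.0478 0.0494]
4 15 [0.0475 0.0485 0.0496]
6 24 [0.0467 0.0487 0.05  ]
8 30 [0.0433 0.0479 0.0491]
10 63 [0.0386 0.0453 0.0479]
12 23 [0.0372 0.0384 0.039 ]
14 33 [0.0366 0.0386 0.0397]
16 70 [0.0265 0.0376 0.0391]
18 99 [0.0259 0.0345 0.0386]
20 67 [0.0054 0.0256 0.0299]
22 77 [0.0011 0.0236 0.0268]
```

send_rows --plan '[[[1,0.177,0],[0,0,0]],[[1,0.177,0],[0,0,0]],[[1,0.177,0],[0,0,0]],[[1,0.177,0],[0,0,0]],[[1,0.177,0],[0,0,0]],[[1,0.177,0],[0,0,0]],[[1,0.177,0],[0,0,0]],[[1,0.177,0],[0,0,0]],[[1,0.177,0],[0,0,0]],[[1,0.177,0],[0,0,0]]]'

```text
time: 2.6
tool_pos: [0.4206, -0.14, 0.2266]
tool_rot: [-3.141, -0.0, 1.219]
contact_force: [-0.5, 0.2, -0.4]
opening: 0.0005
grip_force: 0.0
```

send_rows --plan '[[[1,0.177,0],[0,0,0]],[[1,0.177,0],[0,0,0]],[[1,0.177,0],[0,0,0]],[[1,0.177,0],[0,0,0]],[[1,0.177,0],[0,0,0]],[[1,0.177,0],[0,0,0]],[[1,0.177,0],[0,0,0]],[[1,0.177,0],[0,0,0]],[[1,0.177,0],[0,0,0]],[[1,0.177,0],[0,0,0]]]'

```text
time: 3.85
tool_pos: [0.547, 0.0796, 0.2265]
tool_rot: [-3.141, 0.0, 1.22]
contact_force: [0.6, -0.5, -0.7]
opening: 0.0004
grip_force: 0.0
```

send_rows --plan '[[[0.936,0.18,0],[0,0,0]],[[0.936,0.18,0],[0,0,0]],[[0,0,0.8],[0,0,0]],[[0,0,1],[0,0,0]],[[0,0,1],[0,0,0]],[[0,0,1],[0,0,0]],[[0,0,1],[0,0,0]],[[0,0,1],[0,0,0]],[[0,0,0.8],[0,0,0]],[[0,0,0],[0,0,0]]]'

```text
time: 5.1
tool_pos: [0.5701, 0.1194, 0.0602]
tool_rot: [-3.138, 0.002, 1.22]
contact_force: [-0.1, 0.0, 0.0]
opening: 0.0005
grip_force: 0.0
```

```bash
cat >> h.py <<'E'
c0=np.array([.5595,.0876]);yaw0=-.3484;R0=np.array([[np.cos(yaw0),-np.sin(yaw0)],[np.sin(yaw0),np.cos(yaw0)]])
def st():
    s=robot.observe(); p=s["tool_pos"]; print("t",s["time"],"H",((p[:2]-c0)@R0).round(4),p[2].round(4),"F",(s["contact_force"][:2]@R0).round(2),s["contact_force"][2].round(2),"yaw",s["tool_rot"][2])
def shot(name):
    p,_=read_camera("scene"); cv2.imwrite("pics/"+name,cv2.resize(p[170:300,150:310],None,fx=4,fy=4,interpolation=cv2.INTER_CUBIC))
E
python3 -c "
from h import *
st();shot('s1.png')"
```

```text
t 5.1 H [-0.0009  0.0335] 0.0602 F [-0.07 -0.01] 0.04 yaw 1.220325161129205
```

View pics/s1.png

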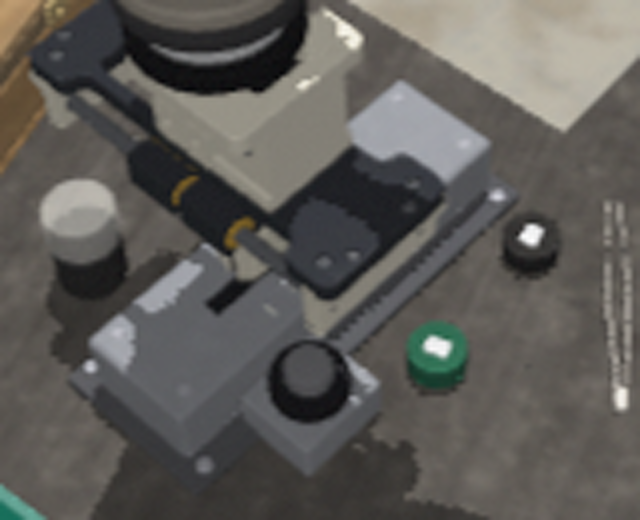

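The picture shows the gripper above the slot with a fingertip at about (250,260), on the +y side of the lever. Nothing is touched, and the button is free at (310,380). Now I push towards home.

send_rows --plan '[[[-0.2,0,0],[0,0,0]],[[-0.2,0,0],[0,0,0]],[[-0.2,0,0],[0,0,0]],[[-0.12,0,0],[0,0,0]],[[-0.12,0,0],[0,0,0]],[[-0.08,0,0],[0,0,0]],[[-0.08,0,0],[0,0,0]],[[-0.06,0,0],[0,0,0]],[[-0.06,0,0],[0,0,0]],[[0,0,0],[0,0,0]]]'

```text
time: 6.4
tool_pos: [0.5633, 0.0937, 0.0618]
tool_rot: [3.141, -0.003, 1.222]
contact_force: [1.3, 7.6, -0.4]
opening: 0.0007
grip_force: 3.8
```

```bash
python3 -c "
from h import *
st()"
```

```text
t 6.4 H [0.0015 0.0071] 0.0618 F [-1.35  7.64] -0.37 yaw 1.2219413087552193
```

send_rows --plan '[[[-0.08,0,0],[0,0,0]],[[-0.08,0,0],[0,0,0]],[[-0.08,0,0],[0,0,0]],[[-0.08,0,0],[0,0,0]],[[-0.08,0,0],[0,0,0]],[[-0.08,0,0],[0,0,0]],[[-0.08,0,0],[0,0,0]],[[-0.08,0,0],[0,0,0]],[[-0.08,0,0],[0,0,0]],[[-0.08,0,0],[0,0,0]]]'

```text
time: 7.65
tool_pos: [0.5563, 0.0749, 0.0617]
tool_rot: [3.141, -0.002, 1.222]
contact_force: [2.2, 4.4, -1.1]
opening: 0.0004
grip_force: 2.4
```

```bash
python3 -c "
from h import *
st()"
```

```text
t 7.65 H [ 0.0013 -0.0131] 0.0617 F [0.55 4.87] -1.06 yaw 1.2219304238208655
```

send_rows --plan '[[[-0.08,0,0],[0,0,0]],[[-0.08,0,0],[0,0,0]],[[-0.06,0,0],[0,0,0]],[[-0.04,0,0],[0,0,0]],[[0,0,0],[0,0,0]],[[0,0,0],[0,0,0]],[[0,0,0],[0,0,0]],[[0,0,0],[0,0,0]],[[0,0,0],[0,0,0]],[[0,0,0],[0,0,0]]]'

```text
time: 8.9
tool_pos: [0.5537, 0.0673, 0.0617]
tool_rot: [3.141, 0.0, 1.222]
contact_force: [0.7, 1.4, -0.3]
opening: 0.0004
grip_force: 0.6
```

```bash
python3 -c "
from h import *
st()"
```

```text
t 8.9 H [ 0.0014 -0.021 ] 0.0617 F [0.18 1.51] -0.27 yaw 1.2219298725604455
```

send_rows --plan '[[[-0.04,0,0],[0,0,0]],[[-0.04,0,0],[0,0,0]],[[-0.04,0,0],[0,0,0]],[[0,0,0],[0,0,0]],[[0,0,0],[0,0,0]],[[0,0,0],[0,0,0]],[[0,0,0],[0,0,0]],[[0,0,0],[0,0,0]],[[0,0,0],[0,0,0]],[[0,0,0],[0,0,0]]]'

```text
time: 10.15
tool_pos: [0.5536, 0.0671, 0.0618]
tool_rot: [3.14, -0.004, 1.222]
contact_force: [5.1, 13.7, -3.2]
opening: 0.0004
grip_force: 7.0
```

```bash
python3 -c "
from h import *
st()"
```

```text
t 10.15 H [ 0.0015 -0.0213] 0.0618 F [ 0.09 14.64] -3.2 yaw 1.2215384835825978
```

send_rows --plan '[[[0.32,0,0],[0,0,0]],[[0,0,-0.9],[0,0,0]],[[0,0,-0.9],[0,0,0]],[[0,0,0],[0,0,0]],[[-0.75,0,0],[0,0,0]],[[-0.75,0,0],[0,0,0]],[[-0.75,0,0],[0,0,0]],[[0,0,0],[0,0,0]],[[0,0,0],[0,0,0]],[[0,0,0],[0,0,0]]]'

```text
time: 11.4
tool_pos: [0.5362, 0.0196, 0.1067]
tool_rot: [3.141, -0.0, 1.222]
contact_force: [0.3, 1.4, -0.3]
opening: 0.0005
grip_force: 0.0
```

```bash
python3 -c "
from h import *
st()
p,d=read_camera('scene'); P=cloud('scene',d); h=(P[...,:2]-c0)@R0; k=(abs(h[...,0])<.02)&(abs(h[...,1]+.02)<.05)&(P[...,2]>.06)&(P[...,2]<.083); print(k.sum(),h[k].min(0),h[k].max(0),np.median(h[k],0))
cv2.imwrite('pics/s2.png',cv2.resize(p[170:300,150:310],None,fx=4,fy=4,interpolation=cv2.INTER_CUBIC))"
```

```text
t 11.4 H [ 0.0014 -0.0719] 0.1067 F [-0.21  1.38] -0.26 yaw 1.2223711722785353
164 [-0.01389349 -0.04751918] [ 0.0154274  -0.03074131] [-0.00182079 -0.03557016]
```

View pics/s2.png

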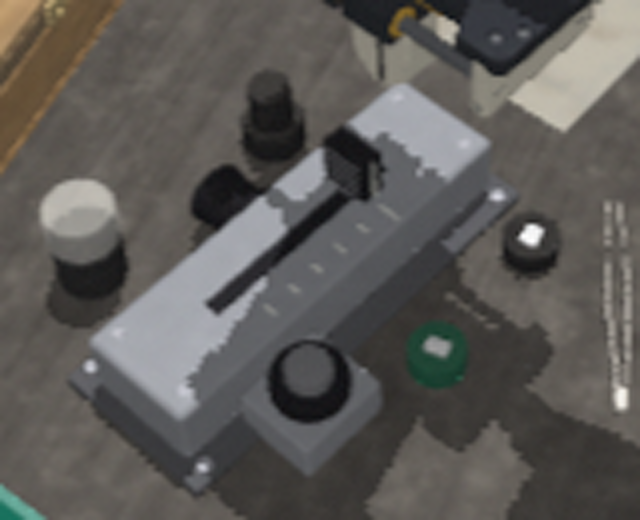

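The lever stands at the long home line, about (355,165). I want to see the fingers themselves before going down.

```bash
python3 -c "
from h import *
p,d=read_camera('scene'); cv2.imwrite('pics/s3.png',cv2.resize(p[90:240,180:340],None,fx=4,fy=4,interpolation=cv2.INTER_CUBIC))
K,R,t=cal('scene'); q=K@(R@robot.observe()['tool_pos']+t); print(q[:2]/q[2],(q[:2]/q[2]-[180,90])*4)"
```

```text
[248.18245364 187.48310193] [272.72981458 389.93240771]
```

View pics/s3.png

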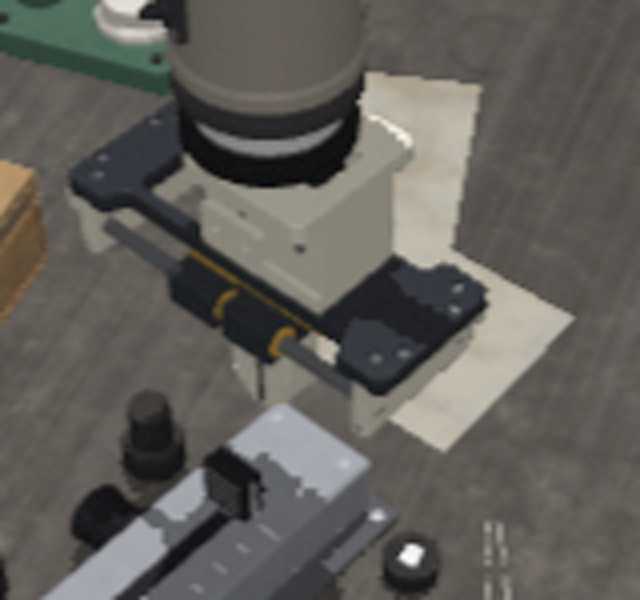

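send_rows --plan '[[[0,0,0.6],[0,0,0]],[[0,0,0.6],[0,0,0]],[[0,0,0.6],[0,0,0]],[[0.15,0,0],[0,0,0]],[[0.15,0,0],[0,0,0]],[[0.12,0,0],[0,0,0]],[[0.06,0,0],[0,0,0]],[[0.06,0,0],[0,0,0]],[[0,0,0],[0,0,0]],[[0,0,0],[0,0,0]]]'

```text
time: 12.75
tool_pos: [0.5407, 0.0318, 0.0617]
tool_rot: [3.142, 0.0, 1.222]
contact_force: [0.6, 0.0, 0.1]
opening: 0.0004
grip_force: 0.0
```

```bash
python3 -c "
from h import *
st()"
```

```text
t 12.75 H [ 0.0014 -0.0588] 0.0617 F [0.55 0.24] 0.08 yaw 1.2218739048494642
```

send_rows --plan '[[[0.04,0,0],[0,0,0]],[[0.04,0,0],[0,0,0]],[[0.04,0,0],[0,0,0]],[[0.04,0,0],[0,0,0]],[[0.04,0,0],[0,0,0]],[[0.04,0,0],[0,0,0]],[[0,0,0],[0,0,0]],[[0,0,0],[0,0,0]],[[0,0,0],[0,0,0]],[[0,0,0],[0,0,0]]]'

```text
time: 14.0
tool_pos: [0.5424, 0.0364, 0.0618]
tool_rot: [-3.141, 0.002, 1.222]
contact_force: [-2.5, -6.9, 1.9]
opening: 0.0005
grip_force: 3.7
```

```bash
python3 -c "
from h import *
st()"
```

```text
t 14.0 H [ 0.0014 -0.054 ] 0.0618 F [ 0.05 -7.35] 1.88 yaw 1.222069313822526
```

send_rows --plan '[[[0.04,0,0],[0,0,0]],[[0.04,0,0],[0,0,0]],[[0.04,0,0],[0,0,0]],[[0.04,0,0],[0,0,0]],[[0.04,0,0],[0,0,0]],[[0.04,0,0],[0,0,0]],[[0.04,0,0],[0,0,0]],[[0.04,0,0],[0,0,0]],[[0.04,0,0],[0,0,0]],[[0.04,0,0],[0,0,0]]]'

```text
time: 15.25
tool_pos: [0.5462, 0.047, 0.0617]
tool_rot: [3.141, 0.0, 1.222]
contact_force: [-0.1, -0.6, 0.1]
opening: 0.0002
grip_force: 0.0
```

```bash
python3 -c "
from h import *
st()"
```

```text
t 15.25 H [ 0.0014 -0.0427] 0.0617 F [ 0.12 -0.54] 0.09 yaw 1.2219562311356955
```

send_rows --plan '[[[0.04,0,0],[0,0,0]],[[0.04,0,0],[0,0,0]],[[0.04,0,0],[0,0,0]],[[0.04,0,0],[0,0,0]],[[0.04,0,0],[0,0,0]],[[0.04,0,0],[0,0,0]],[[0.04,0,0],[0,0,0]],[[0.04,0,0],[0,0,0]],[[0,0,0],[0,0,0]],[[0,0,0],[0,0,0]]]'

```text
time: 16.5
tool_pos: [0.5484, 0.0532, 0.0617]
tool_rot: [-3.141, 0.002, 1.222]
contact_force: [-3.5, -6.4, 2.7]
opening: 0.0003
grip_force: 3.9
```

```bash
python3 -c "
from h import *
st()"
```

```text
t 16.5 H [ 0.0013 -0.0361] 0.0617 F [-1.07 -7.23] 2.74 yaw 1.2220972123700617
```

send_rows --plan '[[[0.04,0,0],[0,0,0]],[[0.04,0,0],[0,0,0]],[[0.04,0,0],[0,0,0]],[[0.04,0,0],[0,0,0]],[[0.04,0,0],[0,0,0]],[[0.04,0,0],[0,0,0]],[[0.04,0,0],[0,0,0]],[[0.04,0,0],[0,0,0]],[[0,0,0],[0,0,0]],[[0,0,0],[0,0,0]]]'

```text
time: 17.75
tool_pos: [0.5516, 0.0619, 0.0617]
tool_rot: [3.142, 0.0, 1.222]
contact_force: [0.1, 0.4, -0.3]
opening: 0.0006
grip_force: 0.0
```

```bash
python3 -c "
from h import *
st()"
```

```text
t 17.75 H [ 0.0014 -0.0268] 0.0617 F [-0.08  0.37] -0.29 yaw 1.2219411508509843
```

send_rows --plan '[[[0.04,0,0],[0,0,0]],[[0.04,0,0],[0,0,0]],[[0.04,0,0],[0,0,0]],[[0.04,0,0],[0,0,0]],[[0.04,0,0],[0,0,0]],[[0.04,0,0],[0,0,0]],[[0.04,0,0],[0,0,0]],[[0,0,0],[0,0,0]],[[0,0,0],[0,0,0]],[[0,0,0],[0,0,0]]]'

```text
time: 19.0
tool_pos: [0.5536, 0.0673, 0.0618]
tool_rot: [-3.141, 0.002, 1.222]
contact_force: [-1.9, -6.6, 2.9]
opening: 0.0003
grip_force: 3.8
```

```bash
python3 -c "
from h import *
st()"
```

```text
t 19.0 H [ 0.0014 -0.0211] 0.0618 F [ 0.45 -6.85] 2.92 yaw 1.2220637374950618
```

send_rows --plan '[[[0.04,0,0],[0,0,0]],[[0.04,0,0],[0,0,0]],[[0.04,0,0],[0,0,0]],[[0.04,0,0],[0,0,0]],[[0.04,0,0],[0,0,0]],[[0.04,0,0],[0,0,0]],[[0.04,0,0],[0,0,0]],[[0.02,0,0],[0,0,0]],[[0,0,0],[0,0,0]],[[0,0,0],[0,0,0]]]'

```text
time: 20.25
tool_pos: [0.5566, 0.0756, 0.0617]
tool_rot: [3.142, 0.0, 1.222]
contact_force: [-0.2, -1.1, 0.2]
opening: 0.0004
grip_force: 0.0
```

```bash
python3 -c "
from h import *
st()"
```

```text
t 20.25 H [ 0.0014 -0.0123] 0.0617 F [ 0.13 -1.08] 0.22 yaw 1.221874298413574
```

send_rows --plan '[[[-0.4,0,0],[0,0,0]],[[-0.4,0,0],[0,0,0]],[[0,0,-0.9],[0,0,0]],[[0,0,-0.9],[0,0,0]],[[-0.8,0,0],[0,0,0]],[[-0.8,0,0],[0,0,0]],[[0,0,0],[0,0,0]],[[0,0,0],[0,0,0]],[[0,0,0],[0,0,0]],[[0,0,0],[0,0,0]]]'

```text
time: 21.5
tool_pos: [0.5361, 0.0196, 0.1065]
tool_rot: [-3.141, 0.0, 1.223]
contact_force: [0.1, 0.3, -0.0]
opening: 0.0011
grip_force: 0.0
```

```bash
python3 -c "
from h import *
st()
p,d=read_camera('scene'); P=cloud('scene',d); h=(P[...,:2]-c0)@R0; k=(abs(h[...,0])<.02)&(abs(h[...,1]-.01)<.04)&(P[...,2]>.06)&(P[...,2]<.083); print(k.sum(),h[k].min(0),h[k].max(0),np.median(h[k],0))
cv2.imwrite('pics/s4.png',cv2.resize(p[170:300,150:310],None,fx=4,fy=4,interpolation=cv2.INTER_CUBIC))"
```

```text
t 21.5 H [ 0.0013 -0.0719] 0.1065 F [0.02 0.31] -0.01 yaw 1.222579527140066
168 [-0.01490583  0.00155448] [0.01428282 0.01686707] [-0.00230119  0.01221164]
```

View pics/s4.png

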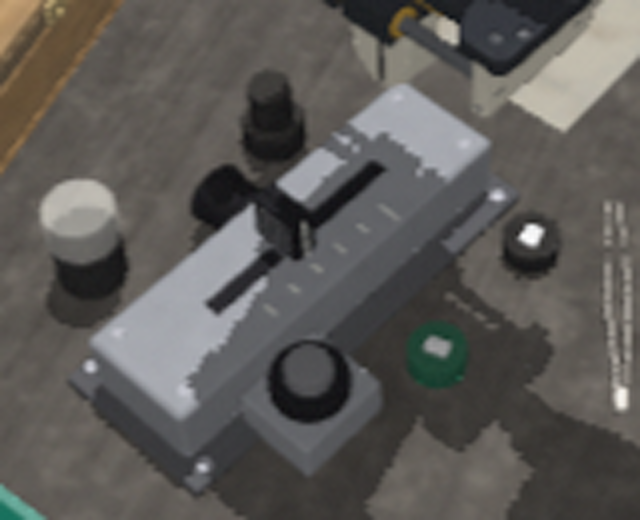

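The lever has moved 47.8 mm from home, so it stands in the third click at about (283,225). Next I go to the button.

send_rows --plan '[[[1,-0.475,0],[0,0,0]],[[1,-0.475,0],[0,0,0]],[[1,-0.475,0],[0,0,0]],[[1,-0.475,0],[0,0,0]],[[1,-0.475,0],[0,0,0]],[[0,0,0],[0,0,0]],[[0,0,0.8],[0,0,0]],[[0,0,0.8],[0,0,0]],[[0,0,0.2],[0,0,0]],[[0,0,0],[0,0,0]]]'

```text
time: 22.8
tool_pos: [0.5232, 0.1565, 0.0618]
tool_rot: [-3.142, 0.0, 1.221]
contact_force: [0.1, 0.7, 1.4]
opening: 0.0007
grip_force: 0.0
```

```bash
python3 -c "
from h import *
st();shot('s5.png')"
```

```text
t 22.8 H [-0.0576  0.0523] 0.0618 F [-0.18  0.64] 1.41 yaw 1.221487955748608
```

View pics/s5.png

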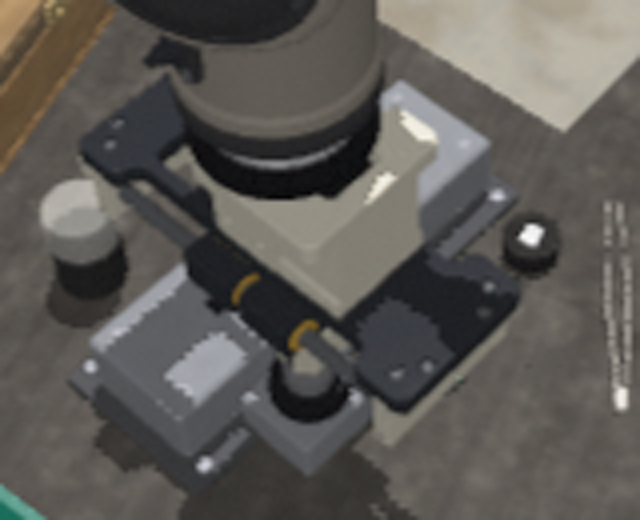

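The fingertips are above the button, about (310,375), and clear of the housing. I press now.

send_rows --plan '[[[0,0,0.2],[0,0,0]],[[0,0,0.2],[0,0,0]],[[0,0,0.08],[0,0,0]],[[0,0,0.08],[0,0,0]],[[0,0,0.04],[0,0,0]],[[0,0,0.04],[0,0,0]],[[0,0,0.04],[0,0,0]],[[0,0,0.04],[0,0,0]],[[0,0,0],[0,0,0]],[[0,0,0],[0,0,0]]]'

```text
time: 24.1
tool_pos: [0.523, 0.1569, 0.0438]
tool_rot: [3.142, 0.0, 1.222]
contact_force: [-1.3, -0.2, 4.2]
opening: 0.0004
grip_force: 2.0
```

```bash
python3 -c "
from h import *
st()"
```

```text
t 24.1 H [-0.058   0.0527] 0.0438 F [-1.12 -0.64] 4.2 yaw 1.2219346963860183
```

Button partly down with 4.2 N; press on to the stop.

send_rows --plan '[[[0,0,0.04],[0,0,0]],[[0,0,0.04],[0,0,0]],[[0,0,0.04],[0,0,0]],[[0,0,0.02],[0,0,0]],[[0,0,0],[0,0,0]],[[0,0,0],[0,0,0]],[[0,0,0],[0,0,0]],[[0,0,0],[0,0,0]],[[0,0,0],[0,0,0]],[[0,0,0],[0,0,0]]]'

```text
time: 25.35
tool_pos: [0.5231, 0.157, 0.0419]
tool_rot: [3.141, -0.0, 1.222]
contact_force: [-6.4, -1.5, 19.6]
opening: 0.0007
grip_force: 9.9
```

```bash
python3 -c "
from h import *
st()"
```

```text
t 25.35 H [-0.0579  0.0528] 0.0419 F [-5.54 -3.61] 19.62 yaw 1.2220481840485995
```

send_rows --plan '[[[0,0,-0.2],[0,0,0]],[[0,0,-0.4],[0,0,0]],[[0,0,-0.8],[0,0,0]],[[0,0,-1],[0,0,0]],[[0,0,-1],[0,0,0]],[[-1,0,-1],[0,0,0]],[[-1,0,-1],[0,0,0]],[[-1,0,0],[0,0,0]],[[-1,0,0],[0,0,0]],[[-1,0,0],[0,0,0]]]'

```text
time: 26.6
tool_pos: [0.4801, 0.0387, 0.1753]
tool_rot: [3.141, 0.0, 1.222]
contact_force: [-1.1, -0.3, 0.4]
opening: 0.0003
grip_force: 0.0
```

send_rows --plan '[[[-1,0,0],[0,0,0]],[[-1,0,0],[0,0,0]],[[-1,0,0],[0,0,0]],[[0,0,0],[0,0,0]],[[0,0,0],[0,0,0]],[[0,0,0],[0,0,0]],[[0,0,0],[0,0,0]],[[0,0,0],[0,0,0]],[[0,0,0],[0,0,0]],[[0,0,0],[0,0,0]]]'

```text
time: 27.85
tool_pos: [0.4547, -0.031, 0.1752]
tool_rot: [3.142, 0.0, 1.222]
contact_force: [0.2, 0.1, 0.4]
opening: 0.0008
grip_force: 0.0
```

```bash
python3 -c "
from h import *
st()
p,d=read_camera('scene'); P=cloud('scene',d); h=(P[...,:2]-c0)@R0; k=(abs(h[...,0])<.02)&(abs(h[...,1]-.01)<.04)&(P[...,2]>.06)&(P[...,2]<.083); print(k.sum(),np.median(h[k],0))
k=np.hypot(h[...,0]+.056,h[...,1]-.0525)<.008; print('btn z',np.median(P[k][:,2]))
cv2.imwrite('pics/s6.png',cv2.resize(p[170:300,150:310],None,fx=4,fy=4,interpolation=cv2.INTER_CUBIC))"
```

```text
t 27.85 H [-0.0581 -0.1472] 0.1752 F [0.17 0.17] 0.41 yaw 1.22196981067162
167 [-0.00261783  0.01148222]
btn z 0.048300361446466517
```

View pics/s6.png

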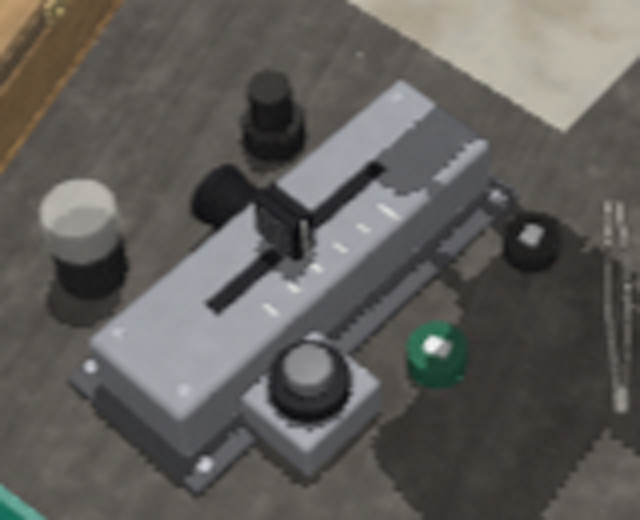

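The lever is still in the third click at (283,225), the button at (310,370) is back up, and the small things have not moved.

```bash
python3 -c "
from h import *
print(robot.hand_in())"
```

```text
the job is handed in; nothing more can be done
None
```

The job is handed in: I pushed the lever to its home stop, then out to the third click, pressed the shutter button fully down and let it come up, and left the small things where they were.

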